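Index the rotary marking stage and clamp its stop

ROBOT

A 6-joint arm with a two-finger parallel gripper is mounted at the origin on the work surface. World frame = base frame: x ahead of the robot, y to its left, z up, the work surface at z = 0. Lengths are in m, angles in rad, forces in N, time in s.
With the tool pointing down it reaches from about 0.325 to 0.775 m from the base axis. Payload 5.5 kg.
Tool frame: the origin (TCP) lies midway between the tips of the shut fingers; the grasp point (between the pads) lies manip.grip_point_offset behind it (manip.grip_point_offset is the distance from the TCP to the grasp point, in m); z points along the fingers, y is the line along which they close (so a half turn about z gives the same grasp; the last joint's range is limited). The gripper opens to 85 mm and grips with 20 to 120 N. Pads are 22 mm wide; open, the fingers measure 114 mm over their backs; the gripper's body (76 mm by 85 mm) begins 54 mm behind the grasp point. The pads swing forward as they close: fully open they stand 13 mm farther back than shut.
Start: joints at [-0.057, 0.091, 1.231, -0, 1.82, -0.057], TCP at [0.6, -0, 0.231] pointing down, gripper open.
Joint ranges: [-2.87, 2.87], [-0.86, 2.18], [0.17, 2.46], [-1.51, 4.65], [0.06, 2.69], [-2.65, 2.65]. Speed limits (rad/s): [2.57, 2.57, 3.01, 3.14, 3.14, 3.14].

INTERFACE

Orientations are given as a unit quaternion [x, y, z, w].
In Python, from station import manip, command_gripper, inverse_kinematics, telemetry, imaging, job, nets gives the robot as it stands. The module is installed in compiled form; this text tells all that it offers. Calls block until the motion is done:
- manip.reach(position, orientation): joint-space move of the TCP to a pose.
- manip.movel(position, rot=None, max_speed=0.15): straight line of the TCP; rot=None keeps the orientation; max_speed is the mean speed in m/s.
- manip.move_j(angles): joint-space move.
- command_gripper(opening): finger opening in m; the grip force is fixed at half the most; returns when the fingers have stopped.
- manip.wait(seconds).
- inverse_kinematics(position, orientation): joint angles nearest the present ones, or None.
- telemetry.sense(): the state.
- imaging.camera(name): name is "scene" or "side" or "wrist"; returns a dict with "img" (384x512x3 uint8, blue, green, red), "K" (3x3 intrinsics, pixels), "extrinsics" (4x4, takes a point from camera to world coordinates). Camera axes: x right, y down, z forward; pixel columns grow to the right and rows downward; lengths in m; the calibration is good to about 2 mm. A picture is of the moment at which its call begins. There is no depth.
A pose or a line that the arm cannot do raises manip.PlanningError and nothing moves.
- job.sign_off(): hands the job in; it is judged then, once.
Trained networks look in the newest picture that a camera, given by its name, has taken for a name from the list of things; names that differ only in an ending like _2 or _b are one class to them, and where a whole thing is asked for, a point or a joint stands for the part that bears it (a point fixed in the world has none). Each returns a list of dicts, best first, with "score" (0 to 1); they miss things now and then, are a little off and sometimes report something else, mostly with a low value. They report only what shows in the picture. A call takes as long as a camera call.
- nets.outline_of(camera, label): "mask" (384x512 bool, what is visible of it) and "rect" ([left, top, width, height] in pixels, round what is visible of it).
The state is a dict: "time_s": time; "qpos": joint angles; "joint_velocities": joint speeds; "tau": joint torques, N m; "tcp_pos": TCP position; "tcp_rot": TCP orientation; "contact_force": force on the tool from outside, world axes, zero at the start; "moment": the same for the moment, N m; "width": finger opening in m; "grasp_force": force on a finger pad.
Only numpy, scipy, OpenCV 4.12 (cv2) and the standard library are available. Lean on these libraries where they do the work, as an engineer would, in place of code of your own. Each camera call takes 0.05 s, during which the arm holds its last target. There are 200 camera calls.

TASK

Set up the rotary marking stage for scribing: turn its disc by a peg or the rim until the pointed tab on the disc points straight at the steel pointer of the sliding stop, tip facing tip, and flip the stop's black cam lever from upright all the way down to clamp the stop on its rail. Do not shift the stop along its rail, do not disturb the other things on the bench, and leave the disc at rest.

Things in the scene. Friction and masses are not known exactly. Their poses are not given: they have to be found in the camera images.
- stage: fixed base of the rotary stage: grey round foot 136 mm across and 22 mm high with a straight aluminium rail (30 mm wide, 20 mm high) running out along its +x axis to 212 mm from the centre. Origin: on the bench under the disc's axis; z up. The base stands at a different place and yaw each time.
- disc: aluminium disc 180 mm across, 14 mm thick, top 38 mm above the bench, turning without end stops about the vertical axis through the stage's origin (0.035 N m friction, no spring: stays where left, hardly coasts). Origin: centre of its underside; its +x axis runs along the pointed tab. Low hub in the middle, radius 28 mm, up to 53 mm above the bench. Indexed when its +x points along the stage's +x.
- tab_tip (a point): sharp outer end of the flat pointed dark steel tab, 24 mm wide and 8 mm thick, lying radially on the disc and standing 18 mm beyond its rim (the only part that does): tip 108 mm from the axis, 42 mm above the bench.
- tab_peg (a point): top of the peg on the tab. Four such upright round steel pegs, 12 mm thick, stand on the disc 70 mm from its axis, at its +x (this one), +y, -x and -y, reaching 70 mm above the bench (32 mm above the disc, 24 mm above the tab).
- pointer_tip (a point): sharp tip of the stop's steel pointer, facing the disc's axis, on the stage's x axis, 112 to 127 mm from the disc's axis, 42 mm above the bench. The stop is a dark steel block 40 mm along the rail, 50 mm across, 46 mm high, its centre 33 mm farther out than this tip; it slides along the rail if pushed with over 10 N. The disc never touches it.
- lever_pivot (a point): pivot of the cam lever, between two cheeks (reaching 62 mm above the bench) on the centre of the stop, 57 mm above the bench. The pivot axis runs along the rail (stage x).
- lever_tip (a point): free end of the black cam lever, 67 mm from the pivot; the lever is a bar 14 mm wide (along the rail) and 9 mm thick with a rounded 18 mm end.
- cam_lever (a joint): angle of the cam lever: 0 upright (open), growing as its tip swings over to the stage's -y side, 1.45 rad = end stop, lying nearly flat across the rail (clamped). About 0.06 N m of friction, stays where left. Push it over from its stage +y side; a finger pressing straight down on it while it still stands steeper than about 45 degrees can jam by friction.
- paint_jar: bystander: jar with white lid, 52 mm across, 65 mm high; origin at the centre of its underside
- box: bystander: small cardboard box 70 x 50 x 45 mm; origin at the centre of its underside
- screwdriver: bystander: screwdriver 160 mm long lying on the bench
- water_cup: bystander: white cup 68 mm across, 75 mm high; origin at the centre of its underside

How it is judged:
At the end, for the whole second after the job is handed in: The disc is at rest with the tip of its tab within 7 mm sideways of the line from the disc's axis through the stop's pointer, on the pointer's side; the cam lever is down (over 1.25 of its 1.45 rad); the stop is within 6 mm of where it stood at the start (y of tab_tip in the frame of stage between -0.007 and 0.007 m and x of tab_tip in the frame of stage above 0.08 m and angular speed of disc below 0.05 rad/s and value of joint cam_lever above 1.25 rad and distance of pointer_tip from where it was at the start of the episode below 0.006 m); the robot touches nothing.
It fails at once if a bystander (jar, box, screwdriver or cup) is moved by more than 30 mm (distance of any of paint_jar, box, screwdriver, water_cup from where it was at the start of the episode above 0.03 m).
It also fails if it takes over 64 s, if anything falls off the work surface, if the arm or the gripper's body presses on something with over 40 N, if the wrist force passes 120 N, or if a joint passes its speed limit or range.

## Working session

There is one attempt and no reset: what is moved stays moved. The work goes in short steps, each a Python script; the robot and the scene stay as the last script left them, time stands still between calls to the robot, and variables do not carry over. Pictures are saved under pics/ and viewed, at most 10 in all, crops included, and the job is handed in when it is done.

```bash
mkdir -p pics; cat > h.py <<'E'
import numpy as np, cv2
from station import manip, command_gripper, inverse_kinematics, telemetry, imaging, job, nets
def snap(n,f=None):
    c=imaging.camera(n)
    if f: cv2.imwrite('pics/'+f,c['img'])
    return c
def ray(c,u,v):
    E=np.array(c['extrinsics']); d=E[:3,:3]@np.linalg.inv(c['K'])@[u,v,1]
    return E[:3,3],d/np.linalg.norm(d)
def atz(c,u,v,z):
    o,d=ray(c,u,v); return o+d*(z-o[2])/d[2]
def tri(L):
    A=np.zeros((3,3));b=np.zeros(3)
    for c,u,v in L:
        o,d=ray(c,u,v);P=np.eye(3)-np.outer(d,d);A+=P;b+=P@o
    p=np.linalg.solve(A,b)
    return p,max(np.linalg.norm((np.eye(3)-np.outer(d,d))@(p-o)) for c,u,v in L for o,d in [ray(c,u,v)])
def proj(c,p):
    E=np.linalg.inv(np.array(c['extrinsics'])); q=np.array(c['K'])@(E[:3,:3]@p+E[:3,3]); return q[:2]/q[2]
E
python3 - <<'E'
from h import *
ims=[]
for n in ['scene','side','wrist']:
    c=snap(n,n+'0.png')
    print(n,np.round(c['extrinsics'],3).tolist())
    for l in ['disc','stage','tab_tip','pointer_tip','cam_lever','paint_jar','box','screwdriver','water_cup']:
        r=nets.outline_of(n,l)
        for k in r[:2]:
            m=k['mask'];ys,xs=np.nonzero(m)
            print(l,round(k['score'],2),np.round(k['rect']),round(xs.mean(),1),round(ys.mean(),1))
print(telemetry.sense()['time_s'])
E
```

```text
scene [[-0.372, 0.702, -0.607, 1.39], [0.928, 0.285, -0.239, 0.314], [0.005, -0.652, -0.758, 1.14], [0.0, 0.0, 0.0, 1.0]]
disc 0.67 [242. 187.  53.  46.] 269.3 210.0
stage 0.79 [246. 181.  81.  49.] 277.0 207.5
tab_tip 0.84 [243. 188.  52.  38.] 269.4 210.0
tab_tip 0.41 [380. 208.  21.  28.] 386.7 222.4
pointer_tip 0.66 [299. 180.  15.  26.] 309.0 194.3
pointer_tip 0.63 [242. 192.  54.  42.] 269.7 210.2
cam_lever 0.4 [308. 179.   4.  16.] 309.2 190.3
paint_jar 0.68 [153. 182.  12.  22.] 159.8 190.4
paint_jar 0.68 [309. 184.   6.   9.] 310.1 187.6
box 0.83 [170. 152.  20.  24.] 177.6 164.6
box 0.52 [308. 181.   6.  15.] 310.5 186.9
screwdriver 0.73 [365. 247.   9.  37.] 366.1 273.8
water_cup 0.68 [377. 210.  25.  30.] 386.6 222.9
side [[-0.999, -0.015, 0.029, 0.504], [-0.031, 0.686, -0.727, 0.817], [-0.009, -0.728, -0.686, 0.895], [0.0, 0.0, 0.0, 1.0]]
disc 0.66 [205. 182.  69.  62.] 239.4 214.8
tab_tip 0.65 [207. 182.  67.  62.] 239.5 214.6
pointer_tip 0.63 [270. 220.  30.  44.] 281.8 244.6
cam_lever 0.59 [277. 224.  11.  21.] 281.9 233.6
paint_jar 0.5 [218. 128.  16.   9.] 225.5 130.4
box 0.96 [260. 117.  21.  16.] 270.2 123.5
screwdriver 0.83 [152. 347.  85.  11.] 182.0 351.2
screwdriver 0.25 [206. 180.  67.  62.] 239.5 214.7
water_cup 0.89 [257. 333.  32.  51.] 273.1 355.3
wrist [[1.0, 0.001, -0.001, 0.601], [0.001, -0.954, -0.3, 0.076], [-0.001, 0.3, -0.954, 0.374], [0.0, 0.0, 0.0, 1.0]]
disc 0.59 [142.  62. 165. 178.] 223.7 144.7
stage 0.98 [ 48.   0. 258. 241.] 200.6 124.8
tab_tip 0.79 [143.  62. 167. 183.] 223.4 145.3
pointer_tip 0.73 [55.  2. 94. 77.] 100.0 37.7
cam_lever 0.77 [51.  0. 56. 52.] 78.9 24.1
1.5
```

View pics/scene0.png

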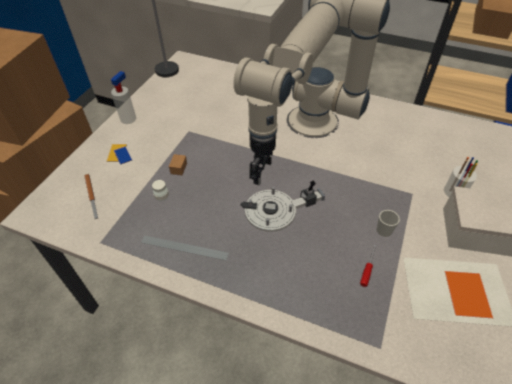

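View pics/side0.png

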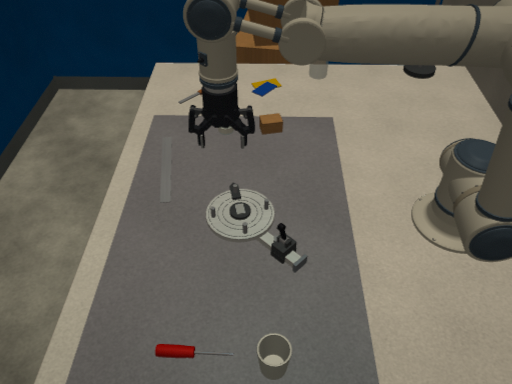

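View pics/wrist0.png

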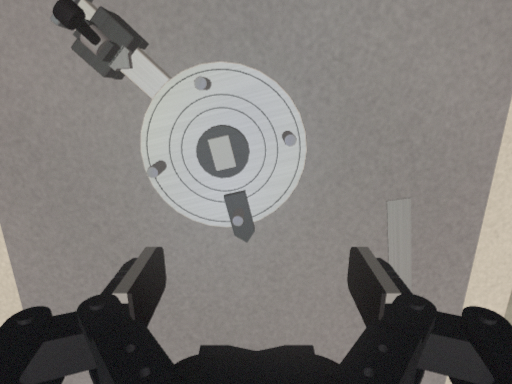

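The wrist view shows the disc centred near (223,148), the tab tip at (247,241) and the rail running up-left to the stop at about (105,45). The lever end is at (68,12). I'll take two more wrist views placed above the stage.

```bash
python3 - <<'E'
from h import *
c=snap('wrist')
print(c['K'].tolist() if hasattr(c['K'],'tolist') else c['K'])
ctr=atz(c,223,150,.045); tip=atz(c,246,241,.042); stop=atz(c,118,62,.042)
print(ctr,tip,stop)
q=telemetry.sense()['tcp_rot']
mid=(ctr+stop)/2
for i,(dx,dy,z) in enumerate([(-.06,-.12,.27),(.06,-.03,.27)]):
    manip.reach([mid[0]+dx,mid[1]+dy,z],q)
    c=snap('wrist',f'w{i+1}.png')
    for l in ['disc','pointer_tip','cam_lever','stage']:
        for k in nets.outline_of('wrist',l)[:1]:
            ys,xs=np.nonzero(k['mask']); print(l,round(k['score'],2),np.round(k['rect']),round(xs.mean(),1),round(ys.mean(),1))
    np.savez(f'w{i+1}.npz',img=c['img'],K=c['K'],extrinsics=c['extrinsics'])
print(telemetry.sense()['time_s'])
E
```

```text
[[314.7574352755538, 0.0, 256.25162147399953], [0.0, 314.7574352755538, 190.15085405509424], [0.0, 0.0, 1.0]]
[0.56595952 0.01718473 0.045     ] [ 0.58913382 -0.09020333  0.042     ] [0.46529039 0.10357213 0.042     ]
disc 0.81 [278.   5. 156. 181.] 351.7 87.7
pointer_tip 0.7 [229.   4.  49.  22.] 250.8 8.4
stage 0.86 [225.   0. 207. 181.] 345.0 81.8
disc 0.91 [177.  95. 146. 156.] 247.7 165.9
pointer_tip 0.57 [116.  48.  64.  59.] 145.9 76.2
cam_lever 0.62 [116.  46.  35.  44.] 132.9 69.1
stage 0.77 [ 98.  26. 222. 225.] 228.3 148.3
3.3833
```

View pics/w1.png

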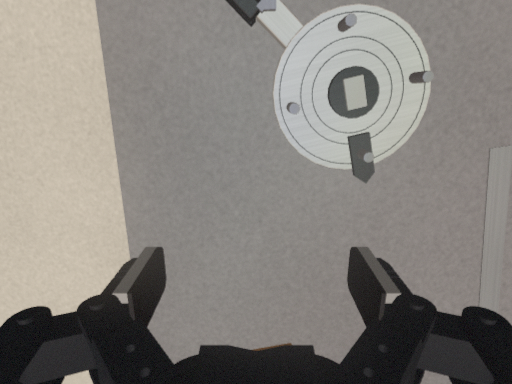

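View pics/w2.png

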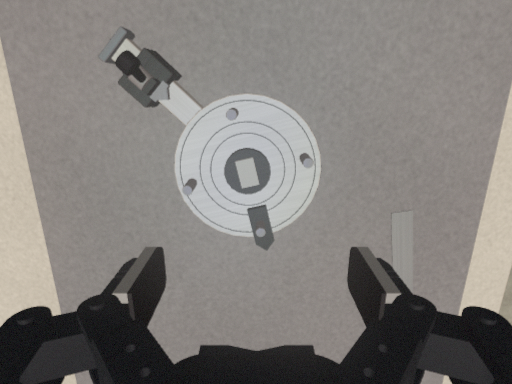

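w1 cuts off the stop. w2 shows the whole stage: disc at about (247,168), tab tip (267,249), pointer tip near (165,97), lever end (127,63). Zoomed crops of w2 and wrist0 will give finer pixels.

```bash
python3 - <<'E'
import cv2,numpy as np
a=cv2.imread('pics/w2.png')[20:140,95:255]; b=cv2.imread('pics/wrist0.png')[0:120,40:200]
f=lambda x:cv2.resize(x,None,fx=5,fy=5,interpolation=cv2.INTER_CUBIC)[:,:800]
cv2.imwrite('pics/za.png',f(a));cv2.imwrite('pics/zb.png',f(b))
E
```

```text
(no output)
```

View pics/za.png

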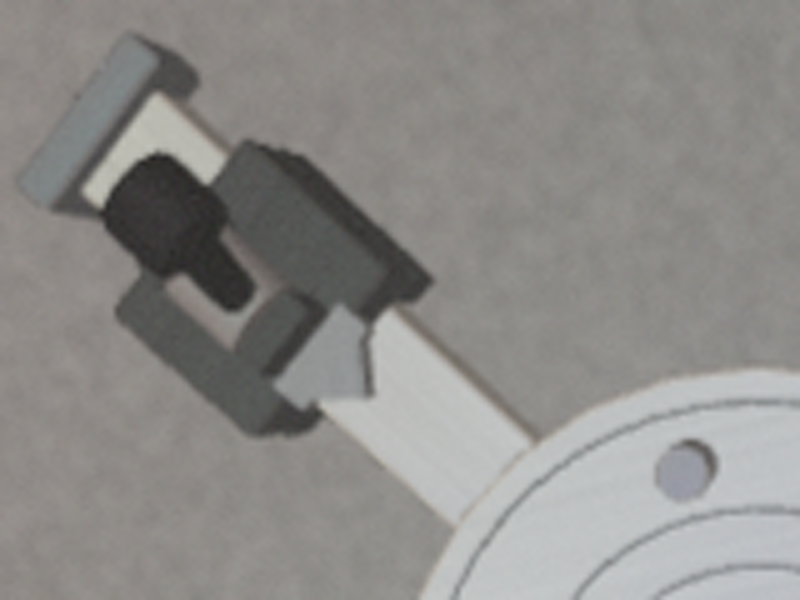

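View pics/zb.png

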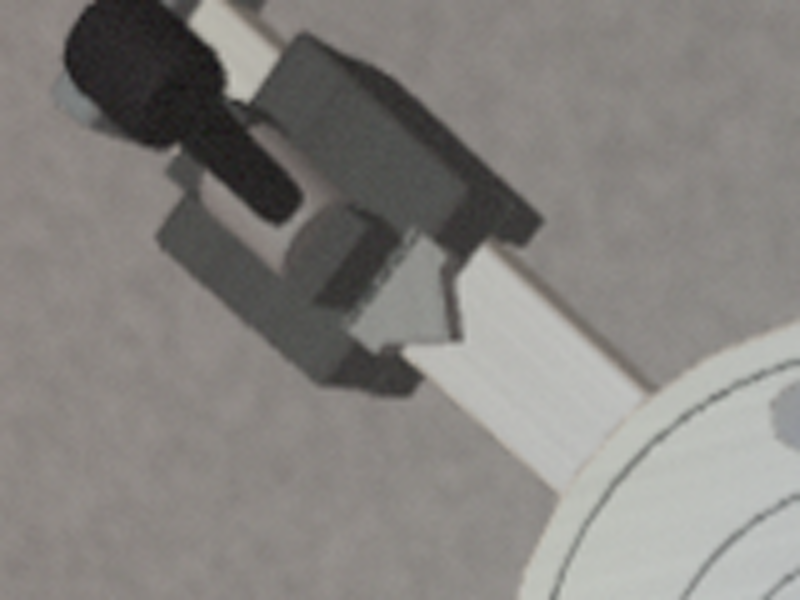

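Pointer tip reads (169,98.5) in w2 and (131,68) in wrist0. The lever's end reads (127.6,60) and (68,13). Next I triangulate, fit the rim circle and cross-check.

```bash
cat > geo.py <<'E'
from h import *
from scipy.optimize import least_squares
def circ(c,z=.038,seed=None):
    g=cv2.cvtColor(c['img'],cv2.COLOR_BGR2GRAY)
    u,v=proj(c,np.array([*seed,z])).astype(int)
    m=np.zeros_like(g); cv2.circle(m,(int(u),int(v)),92,255,-1)
    e=cv2.Canny(cv2.GaussianBlur(g,(3,3),0),40,100)&m
    P=np.array([atz(c,x,y,z)[:2] for y,x in np.argwhere(e)])
    P=P[abs(np.hypot(*(P-seed).T)-.09)<.006]
    r=least_squares(lambda p:np.hypot(P[:,0]-p[0],P[:,1]-p[1])-p[2],[*seed,.09],loss='soft_l1',f_scale=.001)
    return r.x,len(P),np.median(abs(r.fun))
E
python3 - <<'E'
from geo import *
W={i:dict(np.load(f'w{i}.npz')) for i in (1,2)}
# wrist0 pose from the first script
import json
E0=np.eye(4);E0[:3]=[[1,.001,-.001,.601],[.001,-.954,-.3,.076],[-.001,.3,-.954,.374]]
W[0]=dict(K=W[1]['K'],extrinsics=E0,img=cv2.imread('pics/wrist0.png'))
for i in W:
    s=np.array([.566,.017])
    for _ in range(2): x,n,r=circ(W[i],seed=s); s=x[:2]
    print('disc',i,x,n,r)
T={'ptr':tri([(W[2],169,98.5),(W[0],131,68)]),
'lever':tri([(W[2],127.6,60),(W[0],68,13)]),
'tab':tri([(W[0],247,242),(W[1],366,182.5),(W[2],267,249)]),
'tabpeg':tri([(W[0],238,221),(W[1],369,157),(W[2],261,232)])}
for k in T: print(k,T[k])
c=s
p=T['ptr'][0]-[*c,0];t=T['tab'][0]-[*c,0]; l=T['lever'][0]-[*c,0]
for n,q in(('ptr',p),('tab',t),('lever',l)): print(n,np.hypot(*q[:2]),np.degrees(np.arctan2(q[1],q[0])))
E
```

```text
disc 1 [0.5652075  0.01615881 0.08861411] 741 0.000624464277755088
disc 2 [0.56532925 0.01624174 0.08858841] 681 0.0008444217125059272
disc 0 [0.56508057 0.0157254  0.08862088] 735 0.0006758586392175553
ptr (array([0.47620241, 0.09842004, 0.03828635]), np.float64(0.0006918337200873669))
lever (array([0.46111148, 0.13240122, 0.11051196]), np.float64(0.0012586429066440284))
tab (array([ 0.59029062, -0.08876326,  0.04605217]), np.float64(0.0009132181090026039))
tabpeg (array([ 0.58188874, -0.05268525,  0.0703887 ]), np.float64(0.0005548321055595761))
ptr 0.12139905130409219 137.0640545220608
tab 0.10748686648935854 -76.43544463523604
lever 0.15627801965733323 131.70402809240716
```

```bash
python3 - <<'E'
from geo import *
w=dict(np.load('w2.npz')); c=np.array([.5652,.0161])
def A(u,v,z): 
    d=atz(w,95+u/5,20+v/5,z)[:2]-c; return np.round([*atz(w,95+u/5,20+v/5,z)[:2],np.hypot(*d),np.degrees(np.arctan2(d[1],d[0]))],4)
for n,u,v,z in [('railmid',357,355,.02),('railmid2',497,480,.02),('railend',158,93,.02),('ptr',370,393,.042),('lev',163,200,.116),('lev',163,200,.124),('blockcornerL',120,308,.046),('blockcL2',255,432,.046),('blockR',248,145,.046),('blockR2',385,300,.046)]: print(n,A(u,v,z))
a=np.radians(137);ux=np.array([-np.sin(0)+np.cos(a),np.sin(a)])
for r,z in((.154,.124),(.154,.057)):
  for n in ('2',):
    print(proj(w,np.array([*(c+r*ux),z])))
E
```

```text
railmid [4.69300e-01 1.07100e-01 1.32200e-01 1.36488e+02]
railmid2 [5.01000e-01 7.82000e-02 8.93000e-02 1.35974e+02]
railend [  0.4289   0.1637   0.2009 132.712 ]
ptr [4.77700e-01 9.89000e-02 1.20500e-01 1.36586e+02]
lev [  0.4641   0.1329   0.1545 130.8926]
lev [  0.4671   0.1322   0.1519 130.1909]
blockcornerL [4.251000e-01 1.169000e-01 1.726000e-01 1.442676e+02]
blockcL2 [4.52100e-01 9.05000e-02 1.35400e-01 1.46644e+02]
blockR [  0.4568   0.1499   0.1722 129.0187]
blockR2 [4.836000e-01 1.186000e-01 1.310000e-01 1.284974e+02]
[112.22539024  73.81012586]
[139.93637251  77.1202019 ]
```

Stage frame: centre (0.565,0.016), yaw about 136.6°, tab at −76.4°, so turn −147°. The lever leans about 0.25 rad toward −y. Lever first: shut fingers follow the lever's arc.

```bash
cat >> geo.py <<'E'
from scipy.spatial.transform import Rotation as R
C=np.array([.5652,.0161]); YAW=np.radians(136.6); RZ=R.from_euler('z',YAW).as_matrix()
def S(x,y,z): return RZ@[x,y,z]+[*C,0]
def Q(psi): return (R.from_euler('z',psi)*R.from_quat([1,0,0,0])).as_quat()
E
python3 - <<'E'
from geo import *
print(telemetry.sense()['tcp_rot'], manip.grip_point_offset)
for d in (46.6,-133.4): print(d,inverse_kinematics(S(.154,.05,.11),Q(np.radians(d))))
for d in (103.6,30,-43.4):
    a=np.radians(d); print(d,inverse_kinematics([*(C+.07*np.array([np.cos(a),np.sin(a)])),.05],Q(a)))
q=Q(np.radians(46.6))  # tool x along stage -y
command_gripper(0)
manip.reach(S(.154,.06,.16),q); manip.movel(S(.154,.05,.100),max_speed=.2)
def tgt(t,s=.042):
    return S(.154,-s*np.sin(t)+.0045*np.cos(t)+.011,.057+s*np.cos(t)+.0045*np.sin(t))
f0=np.array(telemetry.sense()['contact_force'])
for t in [0,.2,.4,.6,.8,1.,1.15,1.25,1.3,1.35,1.4,1.45,1.48]:
    manip.movel(tgt(t),max_speed=.1)
    f=np.array(telemetry.sense()['contact_force'])-f0
    print(t,np.round(RZ.T@f,1))
    if np.linalg.norm(f)>20: break
p=np.array(telemetry.sense()['tcp_pos'])
manip.movel(p+[0,0,.08],max_speed=.2)
print(telemetry.sense()['time_s'])
E
```

```text
[7.07534306e-01 7.06678701e-01 4.06994004e-04 5.03934816e-04] 0.0187
46.6 [ 1.21908606e-01 -3.79847499e-01  1.87167812e+00 -4.44089210e-16
  1.64976203e+00  8.79381501e-01]
-133.4 [ 1.21908606e-01 -3.79847499e-01  1.87167812e+00 -4.44089210e-16
  1.64976203e+00 -2.26221115e+00]
103.6 [ 9.08604722e-02  1.23243663e-02  1.63455615e+00 -4.44089210e-16
  1.49471214e+00 -1.46504306e-01]
30 [ 2.72970439e-02  2.04233073e-01  1.42863135e+00 -4.44089210e-16
  1.50872823e+00  1.07449460e+00]
-43.4 [-1.07033129e-01  1.75416242e-01  1.46112378e+00 -4.44089210e-16
  1.50505263e+00  2.22123609e+00]
0 [-0.2 -0.3 -0.6]
0.2 [0.2 0.5 0. ]
0.4 [ 1.6  1.3 -1. ]
0.6 [-0.  -0.3 -1. ]
0.8 [ 0.2  0.2 -0.2]
1.0 [0.1 0.2 0.3]
1.15 [-0.9  0.6  0.4]
1.25 [-0.9  0.2 -0.3]
1.3 [-0.5  0.1  0.2]
1.35 [ 0.9 -0.4 -0.6]
1.4 [-0.  -0.2 -0.9]
1.45 [ 0.1 -0.1  0.2]
1.48 [1.3 2.6 4.6]
9.4833
```

```bash
python3 - <<'E'
from geo import *
manip.reach([.575,.03,.27],[.7071068,.7071068,0,0])
c=snap('wrist','w3.png'); np.savez('w3.npz',img=c['img'],K=c['K'],extrinsics=c['extrinsics'])
s=C
for _ in range(2): x,n,r=circ(c,seed=s); s=x[:2]
print(x)
cv2.imwrite('pics/z3.png',cv2.resize(c['img'][20:260,80:400],None,fx=2.5,fy=2.5,interpolation=cv2.INTER_CUBIC))
for p in (S(.154,-.06,.066),S(.154-.033,0,.042),S(.07*np.cos(np.radians(-33)),.07*np.sin(np.radians(-33)),.07)): print(proj(c,p), (proj(c,p)-[80,20])*2.5)
E
```

```text
[0.56516987 0.01629099 0.08860691]
[175.11594666  28.9922405 ] [237.78986666  22.48060125]
[169.72220797  98.21970712] [224.30551992 195.5492678 ]
[231.49753393 113.66569792] [378.74383482 234.16424479]
```

View pics/z3.png

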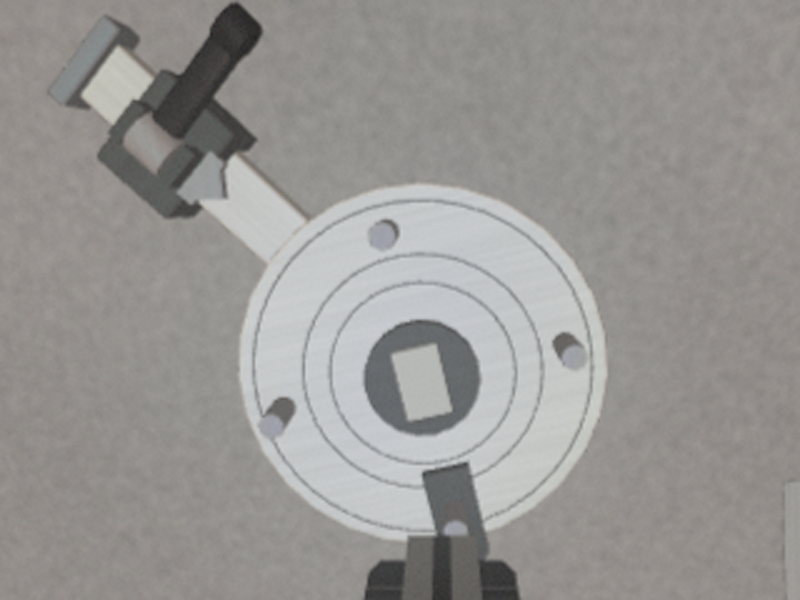

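The lever lies flat across the rail toward −y, its end at crop (235,28). The pointer tip at (226,197) has not moved, and the −x peg at (381,235) sits where predicted. Now I cage that peg and sweep the disc −147°.

```bash
python3 - <<'E'
from geo import *
def P(d,z): a=np.radians(d); return [*(C+.07*np.array([np.cos(a),np.sin(a)])),z]
a0,a1=103.6,136.6-180
command_gripper(.045)
manip.reach(P(a0,.12),Q(np.radians(a0)))
manip.movel(P(a0,.050),max_speed=.15)
command_gripper(.018)
f0=np.array(telemetry.sense()['contact_force']); F=0
for d in np.linspace(a0,a1,14)[1:]:
    manip.movel(P(d,.050),rot=Q(np.radians(d)),max_speed=.06)
    F=max(F,np.linalg.norm(np.array(telemetry.sense()['contact_force'])-f0))
command_gripper(0); manip.wait(.3)
s=telemetry.sense(); print(F,s['width'],s['grasp_force'],s['time_s'],np.array(s['contact_force'])-f0)
command_gripper(.040)
manip.movel(P(a1,.13),max_speed=.15)
manip.reach([.575,.03,.27],[.7071068,.7071068,0,0])
c=snap('wrist','w4.png'); np.savez('w4.npz',img=c['img'],K=c['K'],extrinsics=c['extrinsics'])
cv2.imwrite('pics/z4.png',cv2.resize(c['img'][40:200,110:320],None,fx=3.75,fy=3.75,interpolation=cv2.INTER_CUBIC))
print(telemetry.sense()['time_s'])
E
```

```text
2.0671142130532663 0.009466184580855345 58.765225410461426 18.175 [-0.8516581   1.956949    3.62052029]
21.2333
```

View pics/z4.png

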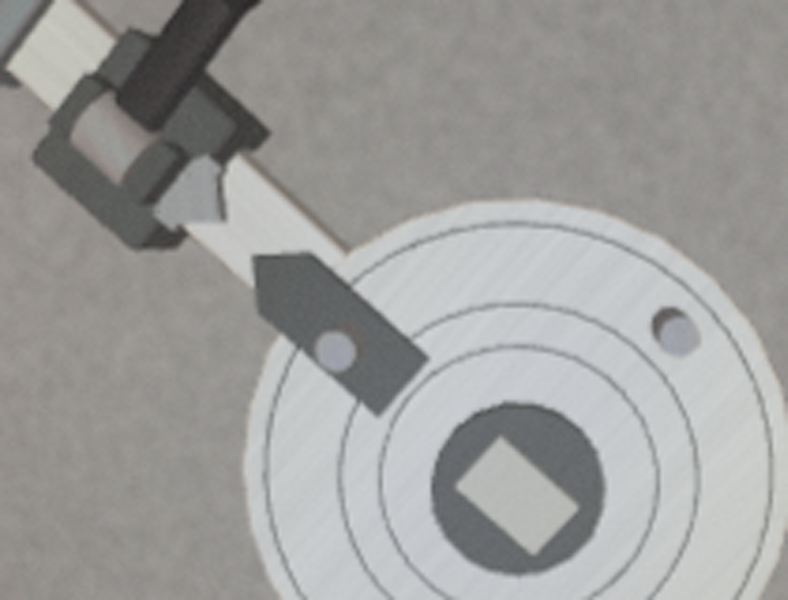

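The tab tip at crop (254,257) faces the pointer tip at (222,220). Checking numerically.

```bash
python3 - <<'E'
from geo import *
w=dict(np.load('w4.npz'))
for n,u,v,z in [('tip',254,257,.046),('tip42',254,258,.042),('ptr',222,220,.046),('ptr42',222,221,.042),('peg',336,352,.070),('peg2',676,337,.07),('tabbackmid',404,387,.046),('shoulders mid',283,282,.046)]:
    p=atz(w,110+u/3.75,40+v/3.75,z); d=p[:2]-C
    print(n,np.round(RZ.T@[*d,0],4),np.degrees(np.arctan2(d[1],d[0])).round(2))
E
```

```text
tip [0.1059 0.0017 0.    ] 137.53
tip42 [0.1063 0.0028 0.    ] 138.09
ptr [ 0.1196 -0.      0.    ] 136.58
ptr42 [0.1201 0.001  0.    ] 137.07
peg [0.0686 0.0012 0.    ] 137.6
peg2 [ 0.0005 -0.0691  0.    ] 47.02
tabbackmid [0.0472 0.0001 0.    ] 136.76
shoulders mid [0.0949 0.0014 0.    ] 137.44
```

```bash
python3 - <<'E'
from h import *
print(job.sign_off())
E
```

```text
the job is handed in; nothing more can be done
None
```

The job is handed in, with no verdict returned: by the last wrist picture the disc's tab tip is within about 2 mm of the pointer line, the cam lever lies flat, and the stop's pointer has not measurably moved.

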